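# Unclamp the paint tin in the shaker and open its guard

### The arm

A 6-joint arm with a two-finger parallel gripper is mounted at the origin on the work surface. World frame = base frame: x ahead of the robot, y to its left, z up, the work surface at z = 0. Lengths are in mm, angles in degrees, forces in N, time in s.
With the tool pointing down it reaches from about 275 to 850 mm from the base axis. Payload 19 kg.
Tool frame: the origin (TCP) lies midway between the tips of the shut fingers; the grasp point (between the pads) lies 19 mm behind it; z points along the fingers, y is the direction in which the jaws open and shut (so a half turn about z gives the same grasp; the last joint's range is limited). The gripper opens to 85 mm and grips with 20 to 120 N. Pads are 22 mm wide; open, the fingers measure 114 mm over their backs; the gripper's body (76 mm by 85 mm) begins 54 mm behind the grasp point. The pads swing forward as they close: fully open they stand 13 mm farther back than shut.
Start: joints at [-84.97, 8.623, 82.357, -0, 89.026, -7.678], TCP at [126.468, -560.889, 231.267] pointing down, gripper open.
Joint ranges: [-160.23, 160.23], [-39.13, 120.54], [6.94, 153.29], [-79.49, 259.48], [9.18, 160.14], [-161.06, 161.06]. Speed limits (degrees/s): [108.29, 108.29, 127.2, 172.46, 172.46, 172.46].

### API

Orientations are given as a 3x3 rotation matrix whose columns are the frame's x, y, z axes.
In Python, from station import r, cams gives the robot as it stands.
- The arm moves only by the shell command python3 -m handwheel 'ROWS' [FORCE]. ROWS is text: rows parted by semicolons, each of 7 numbers parted by spaces: the turn, a rotation vector about the tool's x, y, z in units of 6 degrees (1.0 is 6 degrees), then the shift along the tool's x, y, z in units of 30 mm (1.0 is 30 mm), then the opening, from -1 (shut) to 1 (fully open). In form: rx ry rz dx dy dz claw; .... A call has exactly 10 rows; each row shifts and turns the commanded pose from where the row before left it, along the tool's axes as they then stand; what a row does not reach is not made up. A row lasts 1/12 s, in which the tool goes at most 41.7 mm and 7.16 degrees, less where a joint would pass 70% of its speed; a pose out of reach is approached as far as the arm can. A call is refused whole if a number of a shift passes 1 or a number of a turn 1, either way. A call with a gripper value outside its range is refused whole. The fingers move at their own pace and stop on an object; FORCE is the grip in N (left out, the last holds). Time passes only in rows, so rows that do not move let the fingers close, or fill a call up. It gives the time, the measured TCP pose, the force and the opening at its end, in the units of the state.
- r.sense(): the state, without advancing time (a new reading comes with each control period).
- cams.camera(name): name is "scene" or "top" or "wrist"; returns a dict with "pixels" (480x640x3 uint8, red, green, blue), "z_map" (480x640 float32, mm along the optical axis (not along the pixel's ray), 0 where there is no reading), "intrinsics" (3x3 intrinsics, pixels), "rvec" (rotation vector, rad) and "tvec" (3), from world to camera coordinates, as OpenCV has them. Camera axes: x right, y down, z forward; pixel columns grow to the right and rows downward; lengths in mm; the calibration is good to about 2 mm. A picture is of the moment at which its call begins.
- r.close_job(): hands the job in, once; it reports no verdict.
The state is a dict: "time_s": time; "joint_pos": joint angles; "joint_velocities": joint speeds; "tau": joint torques, N m; "eef_pos": TCP position; "eef_rot": TCP orientation; "ft_force": force on the tool from outside, world axes, zero at the start; "moment": the same for the moment, N m; "width": finger opening in mm.
Only numpy, scipy, OpenCV 4.12 (cv2) and the standard library are available. Lean on these libraries where they do the work, as an engineer would, in place of code of your own. Each camera call takes 0.05 s, during which the arm holds its last target.

### The job

The paint tin in the bench shaker is mixed and has to come out. Swing the ratchet wrench on top of the clamp screw back and forth to wind the clamp plate all the way up, and lift the latch bar of the wire guard gate out of its catch and swing the gate wide open. Leave the tin standing where it is, and do not knock over the tin and the spray can standing close to the shaker.

Things in the scene. Friction and masses are not known exactly. Their poses are not given: they have to be found in the camera images.
- screw_axis (a point): point on the upright axis of the shaker's clamp screw, 243 mm above the table. Its axes are the shaker's: x to the motor housing (away from the robot; the shaker is yawed up to 0.2 rad), y to the gate, z up. Fixed grey shaker: four 16 mm columns at x, y = +-62 mm, ends 255 mm high, crosshead top 227 mm, wire guards at +-90 mm (top 185 mm), motor housing at x = 105 to 225 mm (top 175 mm)
- ratchet_grip (a point): middle of the ratchet wrench's black rubber grip (85 mm long, 22 wide, 20 high), 137 mm from the screw axis, 243 mm above the table. The steel wrench is captive on the screw, reaches 190 mm from the axis and swings level about it. This point's y axis points from the grip to the screw axis, z up. Beneath the grip is over 45 mm of free air
- ratchet (a joint): wrench angle in rad, anticlockwise from above; at 0 the handle points along the shaker's -y, away from the gate. It swings only -0.56 to 0.56, between two columns. Anticlockwise it drives the screw and raises the plate (0.5 N m, some 4 N at the grip); clockwise it clicks back freely (0.1 N m) and the screw stays. 36 teeth: up to 0.17 rad is lost as each driving stroke begins
- screw (a joint): clamp screw angle in rad, anticlockwise from above: 0 with the grey clamp plate down on the tin, 3.2 at its firm stop with the plate all the way up, 10 mm higher. It starts between 0 and 0.4, so three or four full strokes are needed
- latch_lug (a point): centre of the upright steel lug at the latch bar's free end: 8 mm thick across the gate (its own y), 26 mm wide along the bar (its own x), with a 12 mm thick rolled top edge 20 to 26 mm above this point; it meets the bar 25 mm below. With the latch down: 203 mm above the table, at shaker x = -117, y = +117 mm. Nothing beside it is higher than 185 mm, so it can be pinched from above
- latch (a joint): lift angle of the latch bar in rad, 0 down in its catch, up to 0.6. The 16 x 8 mm steel bar (0.22 kg) hangs on a pivot on the gate's outer face, 157 mm from the lug towards the hinge, 165 mm above the table, and drops by its weight. Raising the lug 30 mm (0.2 rad) clears the catch on the near guard post (20 mm deep); hold it up until the gate has swung 0.15 rad
- gate_hinge (a point): point on the gate's upright hinge axis, 120 mm above the table, at shaker x = +90, y = +98 mm, the gate corner farthest from the robot; axes as the shaker's
- gate (a joint): gate opening in rad: 0 closed; swings outward, clockwise from above (its free edge goes to shaker +y, then +x), to 1.75. Steel frame with wire mesh, 176 mm wide, 55 to 181 mm above the table. It takes 0.5 N at the free edge, stays where it is left, and carries the latch lug round the hinge at a radius of 208 mm
- tin_mid (a point): centre of the loose paint tin clamped in the shaker (86 mm across, 100 mm high, its foot 72 mm above the table); to be left alone
- spare_tin_mid (a point): centre of a loose tin of the same size (100 mm high) standing on the table beside the shaker, below the sweep of the ratchet handle; not to be knocked over
- aerosol_a_mid (a point): 90 mm up the axis of a loose spray can (66 mm across, 190 mm high) standing between the robot and the shaker; not to be knocked over

How it is judged:
By the outcome, as a careful person would: the job done as asked, in the order asked, and still so for the second after the job is handed in, with the robot touching nothing.
It also fails if it takes over 72 s, if anything falls off the work surface, if the arm or the gripper's body presses on something with over 40 N, if the wrist force passes 120 N, or if a joint passes its speed limit or range.

## Working session

There is one attempt and no reset: what is moved stays moved. The work goes in short steps, Python scripts to look and compute and a shell command to move; the robot and the scene stay as the last step left them, time stands still between calls to the robot, and variables do not carry over. Pictures are saved under pics/ and viewed, and the job is handed in when it is done.

```bash
ls; mkdir -p pics; cat > h.py <<'E'
import numpy as np, cv2
from station import r, cams
def grab(n):
    c=cams.camera(n); R=cv2.Rodrigues(np.array(c["rvec"],float))[0]; return c,R,np.array(c["tvec"],float).ravel()
def save(n,f):
    c,R,t=grab(n); cv2.imwrite("pics/"+f,c["pixels"][:,:,::-1]); return c,R,t
def cloud(c,R,t):
    K=np.array(c["intrinsics"]); z=c["z_map"].astype(float); v,u=np.mgrid[:480,:640]
    P=np.stack([(u-K[0,2])/K[0,0]*z,(v-K[1,2])/K[1,1]*z,z],-1)
    W=(P-t)@R; W[z<=0]=np.nan; return W
E
python3 - <<'E'
from h import *
s=r.sense(); print({k:np.round(v,3).tolist() for k,v in s.items()})
for n in("scene","top","wrist"):
    c,R,t=save(n,n+"0.png"); np.savez("pics/"+n+"0.npz",W=cloud(c,R,t),px=c["pixels"],K=c["intrinsics"],R=R,t=t); print(n,np.round(-R.T@t))
print(r.sense()["time_s"])
E
```

```text
pics
{'time_s': 0.0, 'joint_pos': [-84.97, 8.65, 82.394, 0.001, 89.026, -7.678], 'joint_velocities': [0.045, -0.03, -0.165, 0.175, -0.107, -0.14], 'tau': [-0.002, -71.306, -57.087, -0.0, 0.009, -0.0], 'eef_pos': [126.455, -560.666, 230.676], 'eef_rot': [[0.976, 0.22, -0.0], [0.22, -0.976, 0.001], [0.0, -0.001, -1.0]], 'ft_force': [0.128, 0.188, 0.219], 'moment': [-0.018, 0.001, 0.026], 'width': 85.326}
scene [1077.  420.  803.]
top [446. -29. 892.]
wrist [ 199. -544.  372.]
0.15
```

View pics/scene0.png

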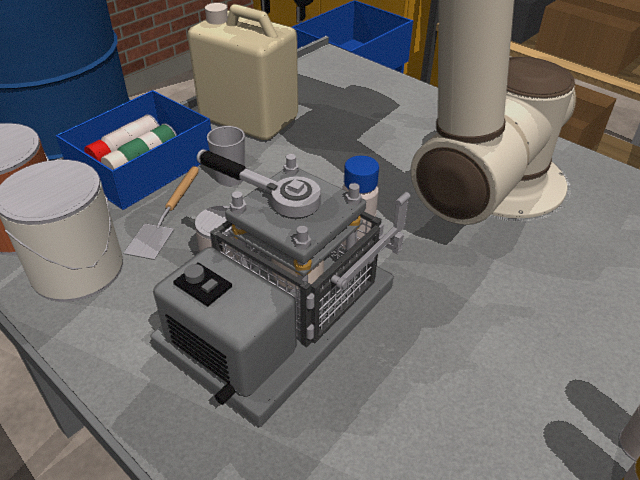

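View pics/top0.png

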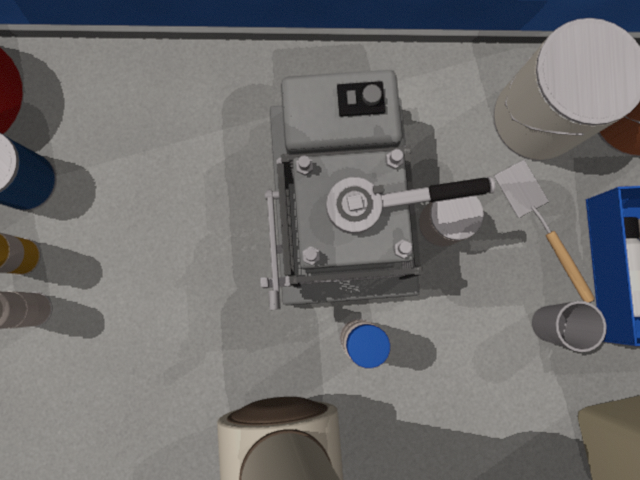

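The scene view shows the shaker with the wrench pointing away from the gate. In the top view the ring is near (355,203), the black grip near (460,189), and the lug near (275,290). The four column tops are at (304,165), (396,157), (404,247) and (311,256), and the blue can cap is at (368,345).

```bash
python3 - <<'E'
import numpy as np
d=np.load("pics/top0.npz"); W=d["W"]; px=d["px"].astype(int)
def at(u,v,k=2): return np.round(np.nanmedian(W[v-k:v+k+1,u-k:u+k+1].reshape(-1,3),0),1)
C=[]
for n,(u,v) in dict(c1=(304,165),c2=(396,157),c3=(404,247),c4=(311,256)).items():
    p=at(u,v); 
    w=W[v-12:v+13,u-12:u+13].reshape(-1,3); m=w[:,2]>245; q=w[m]; 
    print(n,p,q.mean(0).round(1),m.sum()); C.append(q.mean(0))
C=np.array(C); print("centre",C.mean(0)); 
# c1 = +x,+y ; c2=+x,-y; c3=-x,-y; c4=-x,+y
ax=(C[0]+C[1]-C[2]-C[3])/2; ay=(C[0]+C[3]-C[1]-C[2])/2
print(np.linalg.norm(ax[:2]),np.linalg.norm(ay[:2]),np.arctan2(ax[1],ax[0]),np.arctan2(-ay[0],ay[1]))
for n,(u,v) in dict(hub=(355,203),can=(368,345),tin=(460,220),lug=(275,299),lug2=(274,285)).items(): print(n,at(u,v))
m=(px.max(-1)<50)&(W[...,2]>230)&(W[...,2]<265); m[:,:420]=0;m[:,500:]=0
q=W[m]; print("grip",len(q),q.mean(0),q.min(0),q.max(0))
c=W[170:240,320:390].reshape(-1,3); 
m=(W[...,2]>205)&(W[...,2]<240); m[:,290:]=0; m[:,:255]=0
print("lug",m.sum(),W[m].mean(0),W[m].min(0),W[m].max(0))
b=(px[...,2]>120)&(px[...,0]<60)&(W[...,2]>180)&(W[...,2]<200);q=W[300:400,330:400][b[300:400,330:400]];print("can",len(q),q.mean(0),q.min(0),q.max(0))
m=(W[...,2]>90)&(W[...,2]<110);m[:,:428]=0;m[:,490:]=0;m[:195]=0;m[245:]=0;q=W[m];print("tin",len(q),q.mean(0),q.min(0),q.max(0))
E
```

```text
c1 [628.6 -10.  252.3] [632.8 -10.1 252. ] 120
c2 [ 640.8 -132.2  252.6] [ 643.  -132.9  251.8] 122
c3 [ 520.5 -141.6  252.3] [ 520.  -142.9  251.9] 122
c4 [507.8 -20.3 252.3] [510.  -19.9 252.1] 115
centre [576.45951575 -76.4595301  251.94663952]
123.32949503257794 123.30475343501328 0.08017835757764799 0.08204758102540298
hub [575.8 -76.7 264.5]
can [ 389.  -100.6  187.5]
tin [ 583.4 -260.3   97.9]
lug [452.1  27.7 225. ]
lug2 [472.9  34.3 169.9]
grip 932 [ 598.80103094 -216.07824922  249.60766275] [ 583.3557298  -256.4674432   240.55461294] [ 615.43483533 -176.50275773  253.68036   ]
lug 717 [331.96771203  29.52892672 221.42463255] [274.60815945   6.04773628 205.09837971] [464.2057232   53.55519423 239.95432033]
can 1394 [ 387.37952266 -101.225464    187.30192685] [ 358.33735173 -130.51393902  182.66866035] [415.49928805 -72.54831133 191.8052996 ]
tin 1828 [ 587.7694015  -255.97423752   97.65490393] [ 551.50282675 -299.20247586   90.0224465 ] [ 623.51310301 -213.06414873  102.31089724]
```

```bash
python3 - <<'E'
import numpy as np
P=[]
for n in("scene","top","wrist"):
    W=np.load(f"pics/{n}0.npz")["W"].reshape(-1,3); P.append(W[~np.isnan(W).any(1)])
P=np.vstack(P)
print("max z per 100mm cell; rows x, cols y from -700..100")
for x in range(0,900,100):
    print(x,[int(P[(P[:,0]>=x)&(P[:,0]<x+100)&(P[:,1]>=y)&(P[:,1]<y+100)][:,2].max(initial=-1)) for y in range(-700,300,100)])
c=np.array([576.5,-76.5]);ya=.081;X=np.array([np.cos(ya),np.sin(ya)]);Y=np.array([-X[1],X[0]])
W=np.load("pics/top0.npz")["W"];w=W[270:320,260:292].reshape(-1,3);q=w[w[:,2]>212];print("lug",len(q),q.mean(0),q.min(0),q.max(0),"exp",c-117*X+117*Y)
ws=np.load("pics/scene0.npz")["W"].reshape(-1,3);e=c-117*X+117*Y
q=ws[(np.hypot(*(ws[:,:2]-e).T)<25)&(ws[:,2]>195)];print("scene lug",len(q),q.mean(0),q.min(0),q.max(0))
E
```

```text
max z per 100mm cell; rows x, cols y from -700..100
0 [2, 4, 5, 6, 4, 3, 269, 269, 17, 3]
100 [314, 324, 316, 7, 4, 4, 2, 261, 187, 3]
200 [290, 289, 240, 5, 4, 4, 475, 476, 202, 3]
300 [239, 210, 112, 5, 2, 192, 221, 223, 4, 4]
400 [100, 102, 112, 4, 49, 193, 234, 229, 4, 5]
500 [68, 101, 22, 98, 253, 259, 268, 227, 4, 4]
600 [102, 102, 12, 7, 255, 259, 258, 237, 3, 4]
700 [193, 193, 193, 192, 3, 197, 198, 178, 4, 4]
800 [190, 194, 193, 194, 4, 176, 174, 133, 3, 3]
lug 170 [450.95878659  29.82670161 224.80298623] [438.73456842  23.70586446 219.63585187] [464.2057232   36.25820053 229.44490566] exp [450.41696839  30.64975101]
scene lug 249 [456.85556352  31.35452403 215.74609162] [438.43167598  22.99274097 195.15068127] [468.14974858  36.60848634 229.1072573 ]
```

View pics/wrist0.png

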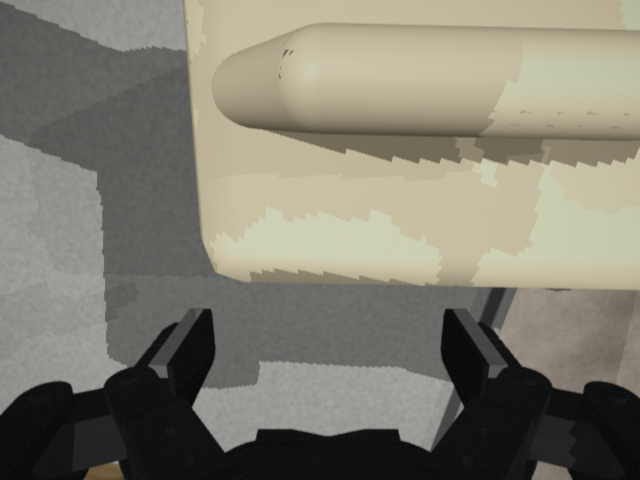

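```bash
python3 -m handwheel '0 0 0 0 0 -1 1; 0 0 0 0 0 -1 1; 0 0 0 0 0 -1 1; 0 0 0 0 0 -1 1; 0 0 0 0.99 -0.42 0 1; 0 0 0 0.99 -0.42 0 1; 0 0 0 0.99 -0.42 0 1; 0 0 0 0.99 -0.42 0 1; 0 0 0 0.99 -0.42 0 1; 0 0 0 0.99 -0.42 0 1' 30
python3 -m handwheel '0 0 0 0.99 -0.42 0 0.3; 0 0 0 0.99 -0.42 0 0.3; 0 0 0 0.99 -0.42 0 0.3; 0 0 0 0.99 -0.42 0 0.3; 0 0 0 0.99 -0.42 0 0.3; 0 0 0 0.99 -0.42 0 0.3; 0 0 0 0.99 -0.42 0 0.3; 0 0 0 0.99 -0.42 0 0.3; 0 0 0 0.99 -0.42 0 0.3; 0 0 0 0.99 -0.42 0 0.3'
python3 -m handwheel '0 0 0 0.99 -0.42 0 0.3; 0 0 0 0.99 -0.42 0 0.3; 0 0 -1 0 0 0 0.3; 0 0 -1 0 0 0 0.3; 0 0 -1 0 0 0 0.3; 0 0 -1 0 0 0 0.3; 0 0 -1 0 0 0 0.3; 0 0 -1 0 0 0 0.3; 0 0 -1 0 0 0 0.3; 0 0 -1 0 0 0 0.3'
```

```text
time_s: 0.98
eef_pos: [284.7, -446.8, 351.1]
eef_rot: [[0.976, 0.22, -0.0], [0.22, -0.976, 0.0], [-0.0, -0.0, -1.0]]
ft_force: [-0.2, -0.9, 0.4]
width: 85.6
time_s: 1.82
eef_pos: [546.8, -258.4, 351.1]
eef_rot: [[0.975, 0.22, -0.0], [0.22, -0.975, 0.0], [-0.0, -0.0, -1.0]]
ft_force: [0.8, -0.6, -0.1]
width: 55.2
time_s: 2.65
eef_pos: [598.1, -222.1, 351.0]
eef_rot: [[0.485, 0.875, -0.001], [0.875, -0.485, 0.0], [0.0, -0.001, -1.0]]
ft_force: [-0.4, -1.0, 0.3]
width: 55.3
```

```bash
python3 -m handwheel '0 0 -1 0 0 0 0.3; 0 0 -1 0 0 0 0.3; 0 0 -1 0 0 0 0.3; 0 0 -1 0 0 0 0.3; 0 0 -1 0 0 0 0.3; 0 0 -1 0 0 0 0.3; 0 0 -0.3 0 0 0.9 0.3; 0 0 0 0 0 0.9 0.3; 0 0 0 0 0 0 0.3; 0 0 0 0 0 0 0.3'
python3 - <<'E'
from h import *
c,R,t=save("top","top1.png"); save("wrist","wrist1.png"); s=r.sense(); print(s["eef_pos"],np.degrees(np.arctan2(s["eef_rot"][1][0],s["eef_rot"][0][0])))
E
```

```text
time_s: 3.48
eef_pos: [597.7, -221.9, 296.7]
eef_rot: [[-0.148, 0.989, -0.002], [0.989, 0.148, 0.001], [0.002, -0.002, -1.0]]
ft_force: [-0.1, -0.5, 0.1]
width: 55.4
[ 598.36475989 -222.20805827  299.09621846] 98.49042056569209
```

View pics/wrist1.png

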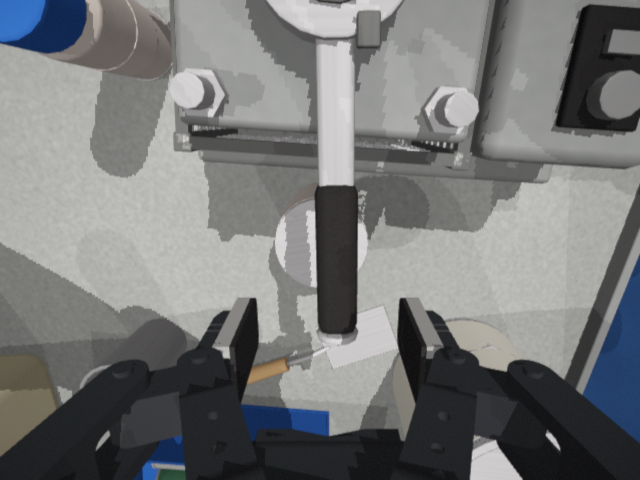

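The wrist view shows the handle running straight up the image, with the black grip at about (336,260) midway between the open pads (about 245 and 412). I'm descending to close on it.

```bash
python3 -m handwheel '0 0 0 0 0 0.8 0.3; 0 0 0 0 0 0.8 0.3; 0 0 0 0 0 0.9 0.3; 0 0 0 0 0 0 0.3; 0 0 0 0 0 0 -1; 0 0 0 0 0 0 -1; 0 0 0 0 0 0 -1; 0 0 0 0 0 0 -1; 0 0 0 0 0 0 -1; 0 0 0 0 0 0 -1' 30
python3 - <<'E'
from h import *
s=r.sense(); p=np.array(s["eef_pos"])[:2]-[576.5,-76.5]; print(s["eef_pos"],s["ft_force"],s["moment"],s["width"],np.hypot(*p),np.degrees(np.arctan2(p[1],p[0]))+85.36,np.degrees(np.arctan2(s["eef_rot"][1][0],s["eef_rot"][0][0])))
E
```

```text
time_s: 4.42
eef_pos: [599.0, -222.4, 225.1]
eef_rot: [[-0.148, 0.989, 0.004], [0.989, 0.148, -0.002], [-0.002, 0.004, -1.0]]
ft_force: [2.8, 1.5, 6.6]
width: 21.6
[ 599.01459646 -222.43435611  225.1336113 ] [2.79774194 1.5032009  6.56901845] [-3.17185524e-04 -2.88151022e-01 -3.58407790e-01] 21.605180129780916 147.66090663310047 4.130383665968253 98.49568877539159
```

```bash
cat > st.py <<'E'
from h import *
s=r.sense(); p=np.array(s["eef_pos"])[:2]-[576.5,-76.5]; print("t",round(s["time_s"],2),"F",np.round(s["ft_force"],1),"M",np.round(s["moment"],2),"w",round(s["width"],1),"R",round(np.hypot(*p),1),"ang",round(np.degrees(np.arctan2(p[1],p[0]))+85.36,2),"yaw",round(np.degrees(np.arctan2(s["eef_rot"][1][0],s["eef_rot"][0][0]))-94.64,2),"z",round(s["eef_pos"][2],1))
E
python3 -m handwheel '0 0 0.7 0.013 -0.361 0 -1; 0 0 0.7 0.013 -0.361 0 -1; 0 0 0.7 0.013 -0.361 0 -1; 0 0 0.7 0.013 -0.361 0 -1; 0 0 0.7 0.013 -0.361 0 -1; 0 0 0.7 0.013 -0.361 0 -1; 0 0 0.7 0.013 -0.361 0 -1; 0 0 0.7 0.013 -0.361 0 -1; 0 0 0 0 0 0 -1; 0 0 0 0 0 0 -1' ; python3 st.py
```

```text
time_s: 5.25
eef_pos: [514.8, -208.8, 225.1]
eef_rot: [[0.424, 0.906, 0.005], [0.906, -0.424, 0.0], [0.003, 0.005, -1.0]]
ft_force: [10.1, 10.5, 7.0]
width: 21.2
t 5.25 F [10.1 10.5  7. ] M [ 1.76 -1.26 -0.58] w 21.2 R 146.0 ang -29.66 yaw -29.73 z 225.1
```

```bash
python3 -c "
from h import *; save('top','top2.png')"
python3 -m handwheel '0 0 -0.98 0.03 0.5 0 -1; 0 0 -0.98 0.03 0.5 0 -1; 0 0 -0.98 0.03 0.5 0 -1; 0 0 -0.98 0.03 0.5 0 -1; 0 0 -0.98 0.03 0.5 0 -1; 0 0 -0.98 0.03 0.5 0 -1; 0 0 -0.98 0.03 0.5 0 -1; 0 0 -0.98 0.03 0.5 0 -1; 0 0 -0.98 0.03 0.5 0 -1; 0 0 -0.98 0.03 0.5 0 -1' ; python3 -c "
from h import *; save('top','top3.png')"; python3 st.py
```

```text
time_s: 6.13
eef_pos: [658.8, -200.2, 225.2]
eef_rot: [[-0.557, 0.83, 0.006], [0.83, 0.557, -0.005], [-0.007, 0.002, -1.0]]
ft_force: [9.7, -16.5, 5.6]
width: 21.9
t 6.18 F [ 18.6 -19.8   9.6] M [-3.2  -2.31 -0.38] w 21.4 R 148.5 ang 29.92 yaw 29.79 z 225.1
```

```bash
python3 -c "
import cv2,numpy as np
a=[cv2.resize(cv2.imread(f'pics/top{i}.png')[140:270,290:490],None,fx=2,fy=2,interpolation=cv2.INTER_CUBIC) for i in (1,2,3)]
b=[cv2.resize(x[60:200,60:200],None,fx=1.857,fy=1.857) for x in a]
cv2.imwrite('pics/m1.png',np.hstack(b))"
```

```text
(no output)
```

View pics/m1.png

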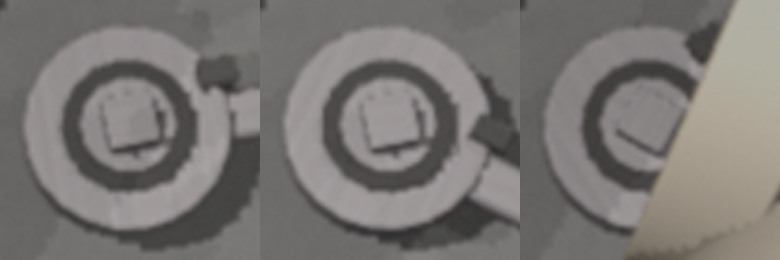

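View pics/top3.png

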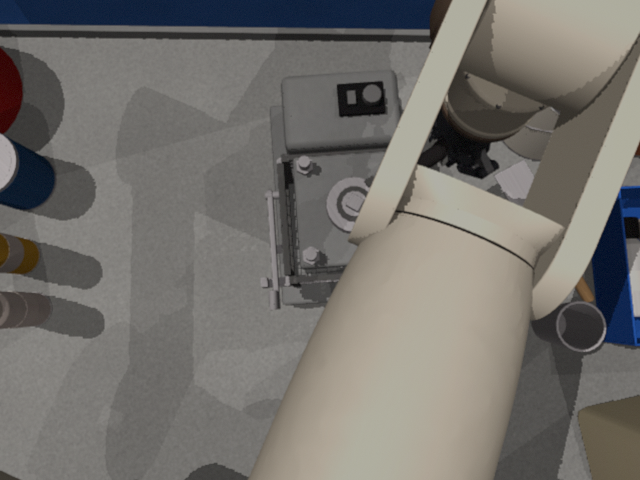

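```bash
python3 -m handwheel '0 0 1 0.02 -0.514 0 -1; 0 0 1 0.02 -0.514 0 -1; 0 0 1 0.02 -0.514 0 -1; 0 0 1 0.02 -0.514 0 -1; 0 0 1 0.02 -0.514 0 -1; 0 0 1 0.02 -0.514 0 -1; 0 0 1 0.02 -0.514 0 -1; 0 0 1 0.02 -0.514 0 -1; 0 0 1 0.02 -0.514 0 -1; 0 0 1 0.02 -0.514 0 -1' ; python3 -c "
from h import *; save('top','top4.png'); save('scene','scene4.png')"; python3 st.py
python3 -c "
import cv2,numpy as np
a=[cv2.resize(cv2.imread(f'pics/top{i}.png')[183:223,335:375],None,fx=10,fy=10,interpolation=cv2.INTER_CUBIC) for i in (2,4)]
cv2.imwrite('pics/m2.png',np.hstack(a))"
```

```text
time_s: 7.02
eef_pos: [511.6, -207.0, 225.0]
eef_rot: [[0.446, 0.895, 0.007], [0.895, -0.446, 0.003], [0.006, 0.005, -1.0]]
ft_force: [85.0, -3.8, 12.6]
width: 21.4
t 7.12 F [19.9 14.5  6.8] M [ 2.25 -3.15 -0.55] w 21.6 R 146.2 ang -30.8 yaw -31.13 z 225.7
```

View pics/m2.png

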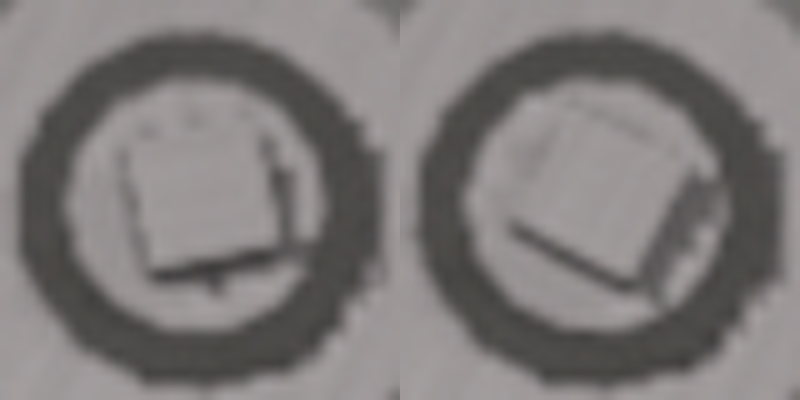

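View pics/scene4.png

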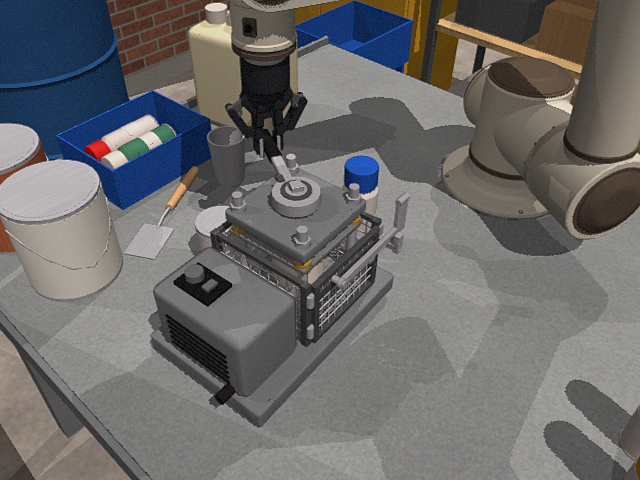

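The square screw head turned about 52° anticlockwise on stroke 1. The 85 N reading came from hitting the wrench's end stop while moving fast, so I'm going gentler and correcting the radial drift.

```bash
python3 -m handwheel '0 0 -0.83 0.007 0.427 0 -1; 0 0 -0.83 0.007 0.427 0 -1; 0 0 -0.83 0.007 0.427 0 -1; 0 0 -0.83 0.007 0.427 0 -1; 0 0 -0.83 0.007 0.427 0 -1; 0 0 -0.83 0.007 0.427 0 -1; 0 0 -0.83 0.007 0.427 0 -1; 0 0 -0.83 0.007 0.427 0 -1; 0 0 -0.83 0.007 0.427 0 -1; 0 0 -0.83 0.007 0.427 0 -1';  python3 st.py
python3 -m handwheel '0 0 -0.83 0.007 0.427 0 -1; 0 0 -0.5 0.005 0.256 0 -1; 0 0 -0.2 0 0.1 0 -1; 0 0 0 0 0 0 -1; 0 0 0.5 0.02 -0.256 0 -1; 0 0 0.83 0.03 -0.427 0 -1; 0 0 0.83 0.03 -0.427 0 -1; 0 0 0.83 0.03 -0.427 0 -1; 0 0 0.83 0.03 -0.427 0 -1; 0 0 0.83 0.03 -0.427 0 -1';  python3 st.py

```

```text
time_s: 7.95
eef_pos: [635.1, -213.3, 225.8]
eef_rot: [[-0.404, 0.915, 0.003], [0.915, 0.404, 0.002], [0.001, 0.004, -1.0]]
ft_force: [-8.4, 23.2, 17.3]
width: 21.3
t 7.95 F [-8.4 23.2 17.3] M [ 3.88  1.14 -0.85] w 21.3 R 148.8 ang 18.54 yaw 19.18 z 225.8
time_s: 8.78
eef_pos: [587.5, -224.0, 225.7]
eef_rot: [[-0.08, 0.997, 0.005], [0.997, 0.08, 0.002], [0.001, 0.005, -1.0]]
ft_force: [4.3, 23.8, 17.3]
width: 21.1
t 8.78 F [ 4.3 23.8 17.3] M [ 3.74 -0.87 -0.76] w 21.1 R 147.9 ang -0.38 yaw -0.03 z 225.7
```

```bash
python3 -m handwheel '0 0 0.83 0.04 -0.427 0 -1; 0 0 0.83 0.04 -0.427 0 -1; 0 0 0.83 0.04 -0.427 0 -1; 0 0 0.83 0.04 -0.427 0 -1; 0 0 0.83 0.04 -0.427 0 -1; 0 0 0.5 0.02 -0.256 0 -1; 0 0 0.2 0.01 -0.1 0 -1; 0 0 0 0 0 0 -1; 0 0 0 0 0 0 -1; 0 0 0 0 0 0 -1';  python3 -c "
from h import *; save('top','top5.png')"; python3 st.py
python3 -c "
import cv2,numpy as np
a=[cv2.resize(cv2.imread(f'pics/top{i}.png')[183:223,335:375],None,fx=10,fy=10,interpolation=cv2.INTER_CUBIC) for i in (4,5)]
cv2.imwrite('pics/m3.png',np.hstack(a))"
```

```text
time_s: 9.62
eef_pos: [515.8, -209.7, 225.7]
eef_rot: [[0.412, 0.911, 0.006], [0.911, -0.412, -0.002], [0.001, 0.006, -1.0]]
ft_force: [7.6, 4.0, 12.5]
width: 21.4
t 9.67 F [ 6.6  3.1 11.3] M [ 0.69 -1.21 -0.72] w 21.5 R 146.3 ang -29.13 yaw -28.96 z 225.7
```

View pics/m3.png

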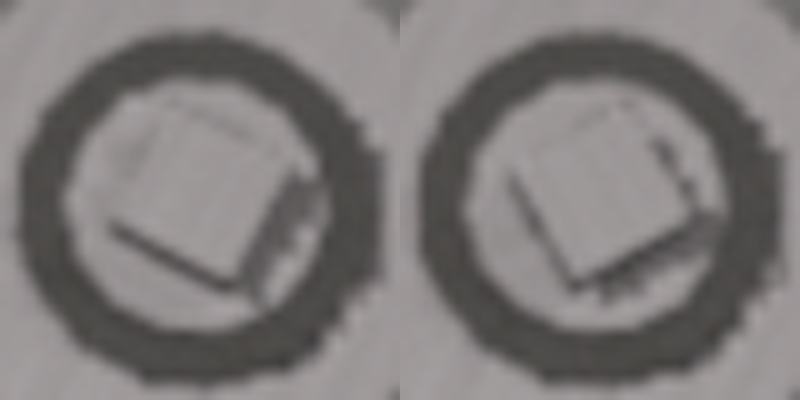

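```bash
python3 -m handwheel '0 0 -0.83 0.01 0.427 0 -1; 0 0 -0.83 0.01 0.427 0 -1; 0 0 -0.83 0.01 0.427 0 -1; 0 0 -0.83 0.01 0.427 0 -1; 0 0 -0.83 0.01 0.427 0 -1; 0 0 -0.83 0.01 0.427 0 -1; 0 0 -0.83 0.01 0.427 0 -1; 0 0 -0.83 0.01 0.427 0 -1; 0 0 -0.83 0.01 0.427 0 -1; 0 0 -0.3 0 0.155 0 -1';  python3 st.py
python3 -m handwheel '0 0 -0.1 0 0.05 0 -1; 0 0 -0.1 0 0.05 0 -1; 0 0 -0.1 0 0.05 0 -1; 0 0 -0.1 0 0.05 0 -1; 0 0 -0.1 0 0.05 0 -1; 0 0 -0.1 0 0.05 0 -1; 0 0 -0.1 0 0.05 0 -1; 0 0 -0.1 0 0.05 0 -1; 0 0 0 0 0 0 -1; 0 0 0 0 0 0 -1'; python3 st.py
```

```text
time_s: 10.5
eef_pos: [633.1, -213.9, 225.8]
eef_rot: [[-0.384, 0.923, 0.005], [0.923, 0.384, -0.002], [-0.004, 0.004, -1.0]]
ft_force: [-0.1, -0.3, 13.3]
width: 21.7
t 10.5 F [-0.1 -0.3 13.3] M [ 0.2  -0.14 -0.61] w 21.7 R 148.6 ang 17.73 yaw 17.97 z 225.8
time_s: 11.33
eef_pos: [643.0, -209.6, 225.8]
eef_rot: [[-0.455, 0.89, 0.005], [0.89, 0.455, -0.002], [-0.004, 0.004, -1.0]]
ft_force: [3.6, -2.4, 11.2]
width: 21.5
t 11.33 F [ 3.6 -2.4 11.2] M [-0.09 -0.74 -0.74] w 21.5 R 148.8 ang 21.9 yaw 22.43 z 225.8
```

```bash
python3 -m handwheel '0 0 -0.1 0 0.05 0 -1; 0 0 -0.1 0 0.05 0 -1; 0 0 -0.1 0 0.05 0 -1; 0 0 -0.1 0 0.05 0 -1; 0 0 -0.1 0 0.05 0 -1; 0 0 -0.1 0 0.05 0 -1; 0 0 0 0 0 0 -1; 0 0 0 0 0 0 -1; 0 0 0 0 0 0 -1; 0 0 0 0 0 0 -1'; python3 st.py
python3 -m handwheel '0 0 -0.1 0 0.05 0 -1; 0 0 -0.1 0 0.05 0 -1; 0 0 -0.1 0 0.05 0 -1; 0 0 -0.1 0 0.05 0 -1; 0 0 -0.1 0 0.05 0 -1; 0 0 -0.1 0 0.05 0 -1; 0 0 0 0 0 0 -1; 0 0 0 0 0 0 -1; 0 0 0 0 0 0 -1; 0 0 0 0 0 0 -1'; python3 st.py
```

```text
time_s: 12.17
eef_pos: [650.9, -205.5, 225.8]
eef_rot: [[-0.51, 0.86, 0.006], [0.86, 0.51, -0.002], [-0.005, 0.004, -1.0]]
ft_force: [4.6, -3.1, 10.3]
width: 21.3
t 12.17 F [ 4.6 -3.1 10.3] M [-0.23 -0.88 -0.84] w 21.3 R 148.9 ang 25.36 yaw 26.02 z 225.8
time_s: 13.0
eef_pos: [658.7, -200.8, 225.8]
eef_rot: [[-0.563, 0.827, 0.006], [0.827, 0.563, -0.003], [-0.006, 0.003, -1.0]]
ft_force: [7.3, -4.5, 9.3]
width: 21.4
t 13.0 F [ 7.3 -4.5  9.3] M [-0.41 -1.15 -0.86] w 21.4 R 149.0 ang 28.83 yaw 29.61 z 225.8
```

```bash
python3 -m handwheel '0 0 0.5 0.02 -0.256 0 -1; 0 0 0.83 0.034 -0.427 0 -1; 0 0 0.83 0.034 -0.427 0 -1; 0 0 0.83 0.034 -0.427 0 -1; 0 0 0.83 0.034 -0.427 0 -1; 0 0 0.83 0.034 -0.427 0 -1; 0 0 0.83 0.034 -0.427 0 -1; 0 0 0.83 0.034 -0.427 0 -1; 0 0 0.83 0.034 -0.427 0 -1; 0 0 0.83 0.034 -0.427 0 -1'; python3 st.py
python3 -m handwheel '0 0 0.83 0.034 -0.427 0 -1; 0 0 0.5 0.02 -0.256 0 -1; 0 0 0.3 0.01 -0.15 0 -1; 0 0 0 0 0 0 -1; 0 0 0 0 0 0 -1; 0 0 0 0 0 0 -1; 0 0 0 0 0 0 -1; 0 0 0 0 0 0 -1; 0 0 0 0 0 0 -1; 0 0 0 0 0 0 -1';  python3 -c "
from h import *; save('top','top6.png')"; python3 st.py
python3 -c "
import cv2,numpy as np
a=[cv2.resize(cv2.imread(f'pics/top{i}.png')[183:223,335:375],None,fx=10,fy=10,interpolation=cv2.INTER_CUBIC) for i in (5,6)]
cv2.imwrite('pics/m4.png',np.hstack(a))"
```

```text
time_s: 13.83
eef_pos: [539.5, -218.6, 225.8]
eef_rot: [[0.239, 0.971, 0.006], [0.971, -0.239, -0.004], [-0.002, 0.007, -1.0]]
ft_force: [8.1, -5.0, 12.4]
width: 21.1
t 13.83 F [ 8.1 -5.  12.4] M [-0.51 -1.26 -1.15] w 21.1 R 146.8 ang -19.22 yaw -18.49 z 225.8
time_s: 14.67
eef_pos: [516.6, -209.9, 225.8]
eef_rot: [[0.397, 0.918, 0.006], [0.918, -0.397, -0.005], [-0.002, 0.007, -1.0]]
ft_force: [3.9, -9.5, 11.2]
width: 21.6
t 14.72 F [  4.9 -10.3  10.4] M [-1.47 -0.77 -1.25] w 21.4 R 146.3 ang -28.82 yaw -28.03 z 225.8
```

View pics/m4.png

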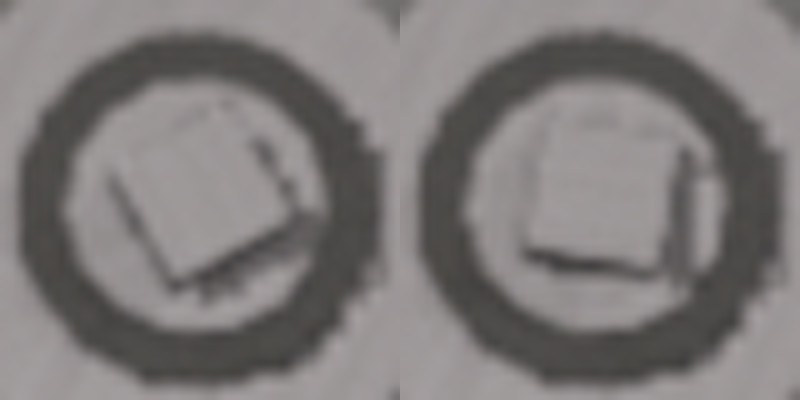

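```bash
python3 -m handwheel '0 0 -0.06 0 0.03 0 -1; 0 0 -0.06 0 0.03 0 -1; 0 0 -0.06 0 0.03 0 -1; 0 0 -0.06 0 0.03 0 -1; 0 0 -0.06 0 0.03 0 -1; 0 0 -0.06 0 0.03 0 -1; 0 0 -0.06 0 0.03 0 -1; 0 0 -0.06 0 0.03 0 -1; 0 0 -0.06 0 0.03 0 -1; 0 0 -0.06 0 0.03 0 -1'; python3 st.py
```

```text
time_s: 15.55
eef_pos: [524.9, -213.6, 225.8]
eef_rot: [[0.338, 0.941, 0.006], [0.941, -0.338, -0.005], [-0.003, 0.007, -1.0]]
ft_force: [4.4, -12.6, 10.9]
width: 21.4
t 15.55 F [  4.4 -12.6  10.9] M [-1.82 -0.76 -1.23] w 21.4 R 146.5 ang -25.27 yaw -24.42 z 225.8
```

```bash
python3 -m handwheel '0 0 -0.06 0 0.03 0 -1; 0 0 -0.06 0 0.03 0 -1; 0 0 -0.06 0 0.03 0 -1; 0 0 -0.06 0 0.03 0 -1; 0 0 -0.06 0 0.03 0 -1; 0 0 -0.06 0 0.03 0 -1; 0 0 -0.06 0 0.03 0 -1; 0 0 -0.06 0 0.03 0 -1; 0 0 -0.06 0 0.03 0 -1; 0 0 -0.06 0 0.03 0 -1'; python3 st.py
```

```text
time_s: 16.38
eef_pos: [533.3, -216.6, 225.8]
eef_rot: [[0.279, 0.96, 0.005], [0.96, -0.279, -0.005], [-0.004, 0.007, -1.0]]
ft_force: [2.3, -14.7, 9.5]
width: 21.4
t 16.38 F [  2.3 -14.7   9.5] M [-2.12 -0.56 -1.3 ] w 21.4 R 146.6 ang -21.76 yaw -20.84 z 225.8
```

```bash
python3 -m handwheel '0 0 -0.06 -0.003 0.03 0 -1; 0 0 -0.06 -0.003 0.03 0 -1; 0 0 -0.06 -0.003 0.03 0 -1; 0 0 -0.06 -0.003 0.03 0 -1; 0 0 -0.06 -0.003 0.03 0 -1; 0 0 -0.06 -0.003 0.03 0 -1; 0 0 -0.06 -0.003 0.03 0 -1; 0 0 -0.06 0 0.03 0 -1; 0 0 -0.06 0 0.03 0 -1; 0 0 -0.06 0 0.03 0 -1'; python3 st.py
```

```text
time_s: 17.22
eef_pos: [541.9, -219.2, 225.8]
eef_rot: [[0.218, 0.976, 0.005], [0.976, -0.218, -0.005], [-0.004, 0.006, -1.0]]
ft_force: [2.4, -11.5, 10.3]
width: 21.7
t 17.22 F [  2.4 -11.5  10.3] M [-1.76 -0.53 -1.34] w 21.7 R 146.8 ang -18.28 yaw -17.23 z 225.8
```

```bash
python3 -m handwheel '0 0 -0.06 0 0.03 0 -1; 0 0 -0.06 0 0.03 0 -1; 0 0 -0.06 0 0.03 0 -1; 0 0 -0.06 0 0.03 0 -1; 0 0 -0.06 0 0.03 0 -1; 0 0 -0.06 0 0.03 0 -1; 0 0 -0.06 0 0.03 0 -1; 0 0 -0.06 0 0.03 0 -1; 0 0 -0.06 0 0.03 0 -1; 0 0 -0.06 0 0.03 0 -1'; python3 st.py
```

```text
time_s: 18.05
eef_pos: [550.7, -221.2, 225.8]
eef_rot: [[0.157, 0.988, 0.005], [0.988, -0.157, -0.005], [-0.004, 0.006, -1.0]]
ft_force: [2.7, -14.7, 10.0]
width: 21.8
t 18.05 F [  2.7 -14.7  10. ] M [-2.16 -0.68 -1.44] w 21.8 R 147.0 ang -14.74 yaw -13.65 z 225.8
```

```bash
python3 -m handwheel '0 0 -0.06 -0.002 0.031 0 -1; 0 0 -0.06 -0.002 0.031 0 -1; 0 0 -0.06 -0.002 0.031 0 -1; 0 0 -0.06 -0.002 0.031 0 -1; 0 0 -0.06 -0.002 0.031 0 -1; 0 0 -0.06 -0.002 0.031 0 -1; 0 0 -0.06 -0.002 0.031 0 -1; 0 0 -0.06 -0.002 0.031 0 -1; 0 0 -0.06 -0.002 0.031 0 -1; 0 0 -0.06 -0.002 0.031 0 -1'; python3 st.py
```

```text
time_s: 18.88
eef_pos: [559.9, -222.7, 225.8]
eef_rot: [[0.094, 0.996, 0.006], [0.996, -0.094, -0.005], [-0.004, 0.006, -1.0]]
ft_force: [3.9, -12.5, 9.8]
width: 21.5
t 18.88 F [  3.9 -12.5   9.8] M [-1.82 -0.79 -1.33] w 21.5 R 147.2 ang -11.1 yaw -10.04 z 225.8
```

```bash
python3 -m handwheel '0 0 -0.06 -0.002 0.031 0 -1; 0 0 -0.06 -0.002 0.031 0 -1; 0 0 -0.06 -0.002 0.031 0 -1; 0 0 -0.06 -0.002 0.031 0 -1; 0 0 -0.06 -0.002 0.031 0 -1; 0 0 -0.06 -0.002 0.031 0 -1; 0 0 -0.06 -0.002 0.031 0 -1; 0 0 -0.06 -0.002 0.031 0 -1; 0 0 -0.06 -0.002 0.031 0 -1; 0 0 -0.06 -0.002 0.031 0 -1'; python3 st.py
```

```text
time_s: 19.72
eef_pos: [569.2, -223.7, 225.8]
eef_rot: [[0.031, 0.999, 0.006], [1.0, -0.031, -0.004], [-0.004, 0.006, -1.0]]
ft_force: [5.1, -9.8, 9.7]
width: 21.5
t 19.72 F [ 5.1 -9.8  9.7] M [-1.47 -0.82 -1.32] w 21.5 R 147.4 ang -7.47 yaw -6.43 z 225.8
```

```bash
python3 -m handwheel '0 0 -0.06 -0.002 0.031 0 -1; 0 0 -0.06 -0.002 0.031 0 -1; 0 0 -0.06 -0.002 0.031 0 -1; 0 0 -0.06 -0.002 0.031 0 -1; 0 0 -0.06 -0.002 0.031 0 -1; 0 0 -0.06 -0.002 0.031 0 -1; 0 0 -0.06 -0.002 0.031 0 -1; 0 0 -0.06 -0.002 0.031 0 -1; 0 0 -0.06 -0.002 0.031 0 -1; 0 0 -0.06 -0.002 0.031 0 -1'; python3 st.py
```

```text
time_s: 20.55
eef_pos: [578.6, -224.1, 225.8]
eef_rot: [[-0.032, 0.999, 0.006], [0.999, 0.032, -0.004], [-0.004, 0.006, -1.0]]
ft_force: [5.3, -9.0, 10.5]
width: 21.6
t 20.55 F [ 5.3 -9.  10.5] M [-1.09 -0.95 -1.32] w 21.6 R 147.6 ang -3.83 yaw -2.81 z 225.8
```

```bash
python3 -m handwheel '0 0 -0.06 -0.002 0.031 0 -1; 0 0 -0.06 -0.002 0.031 0 -1; 0 0 -0.06 -0.002 0.031 0 -1; 0 0 -0.06 -0.002 0.031 0 -1; 0 0 -0.06 -0.002 0.031 0 -1; 0 0 -0.06 -0.002 0.031 0 -1; 0 0 -0.06 -0.002 0.031 0 -1; 0 0 -0.06 -0.002 0.031 0 -1; 0 0 -0.06 -0.002 0.031 0 -1; 0 0 -0.06 -0.002 0.031 0 -1'; python3 st.py
```

```text
time_s: 21.38
eef_pos: [587.7, -223.9, 225.8]
eef_rot: [[-0.095, 0.996, 0.005], [0.996, 0.095, -0.004], [-0.004, 0.005, -1.0]]
ft_force: [9.2, -7.2, 8.9]
width: 21.7
t 21.38 F [ 9.2 -7.2  8.9] M [-0.9  -1.57 -1.34] w 21.7 R 147.8 ang -0.29 yaw 0.79 z 225.8
```

```bash
python3 -m handwheel '0 0 -0.06 -0.002 0.031 0 -1; 0 0 -0.06 -0.002 0.031 0 -1; 0 0 -0.06 -0.002 0.031 0 -1; 0 0 -0.06 -0.002 0.031 0 -1; 0 0 0 0 0 0 -1; 0 0 0 0 0 0 -1; 0 0 0 0 0 0 -1; 0 0 0 0 0 0 -1; 0 0 0 0 0 0 -1; 0 0 0 0 0 0 -1'; python3 st.py; python3 -c "
from h import *
save('top','top7.png');save('scene','scene7.png')"
python3 -c "
import cv2,numpy as np
a=[cv2.resize(cv2.imread(f'pics/top{i}.png')[183:223,335:375],None,fx=10,fy=10,interpolation=cv2.INTER_CUBIC) for i in (6,7)]
cv2.imwrite('pics/m5.png',np.hstack(a))"
```

```text
time_s: 22.22
eef_pos: [592.0, -223.5, 225.8]
eef_rot: [[-0.12, 0.993, 0.007], [0.993, 0.12, -0.003], [-0.004, 0.006, -1.0]]
ft_force: [9.8, -6.4, 10.1]
width: 21.2
t 22.22 F [ 9.8 -6.4 10.1] M [-0.72 -1.51 -1.17] w 21.2 R 147.9 ang 1.36 yaw 2.23 z 225.8
```

View pics/m5.png

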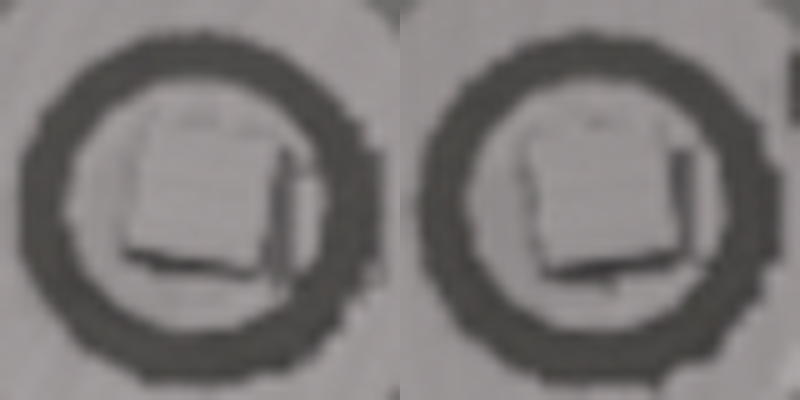

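```bash
python3 -m handwheel '0 0 -0.06 -0.002 0.031 0 -1; 0 0 -0.06 -0.002 0.031 0 -1; 0 0 -0.06 -0.002 0.031 0 -1; 0 0 -0.06 -0.002 0.031 0 -1; 0 0 -0.06 -0.002 0.031 0 -1; 0 0 0 0 0 0 -1; 0 0 0 0 0 0 -1; 0 0 0 0 0 0 -1; 0 0 0 0 0 0 -1; 0 0 0 0 0 0 -1'; python3 st.py
```

```text
time_s: 23.15
eef_pos: [596.6, -223.1, 225.8]
eef_rot: [[-0.151, 0.989, 0.007], [0.989, 0.151, -0.003], [-0.004, 0.006, -1.0]]
ft_force: [8.7, -5.5, 8.7]
width: 21.0
t 23.15 F [ 8.7 -5.5  8.7] M [-0.59 -1.48 -1.19] w 21.0 R 148.0 ang 3.17 yaw 4.04 z 225.8
```

Still moving freely, so no stop yet. Continuing.

```bash
python3 -m handwheel '0 0 -0.06 -0.002 0.031 0 -1; 0 0 -0.06 -0.002 0.031 0 -1; 0 0 -0.06 -0.002 0.031 0 -1; 0 0 -0.06 -0.002 0.031 0 -1; 0 0 -0.06 -0.002 0.031 0 -1; 0 0 -0.06 -0.002 0.031 0 -1; 0 0 -0.06 -0.002 0.031 0 -1; 0 0 0 0 0 0 -1; 0 0 0 0 0 0 -1; 0 0 0 0 0 0 -1'; python3 st.py
```

```text
time_s: 23.98
eef_pos: [602.9, -222.2, 225.8]
eef_rot: [[-0.194, 0.981, 0.006], [0.981, 0.194, -0.003], [-0.004, 0.005, -1.0]]
ft_force: [6.6, -3.3, 9.6]
width: 21.4
t 23.98 F [ 6.6 -3.3  9.6] M [-0.32 -1.23 -1.15] w 21.4 R 148.1 ang 5.63 yaw 6.57 z 225.8
```

```bash
python3 -m handwheel '0 0 -0.06 -0.002 0.031 0 -1; 0 0 -0.06 -0.002 0.031 0 -1; 0 0 -0.06 -0.002 0.031 0 -1; 0 0 -0.06 -0.002 0.031 0 -1; 0 0 -0.06 -0.002 0.031 0 -1; 0 0 -0.06 -0.002 0.031 0 -1; 0 0 -0.06 -0.002 0.031 0 -1; 0 0 0 0 0 0 -1; 0 0 0 0 0 0 -1; 0 0 0 0 0 0 -1'; python3 st.py; python3 -c "
from h import *
save('top','top8.png')"
python3 -c "
import cv2,numpy as np
a=[cv2.resize(cv2.imread(f'pics/top{i}.png')[183:223,335:375],None,fx=10,fy=10,interpolation=cv2.INTER_CUBIC) for i in (7,8)]
cv2.imwrite('pics/m6.png',np.hstack(a))"
```

```text
time_s: 24.82
eef_pos: [609.1, -221.1, 225.8]
eef_rot: [[-0.237, 0.971, 0.005], [0.971, 0.237, -0.003], [-0.004, 0.005, -1.0]]
ft_force: [3.9, -0.8, 10.9]
width: 21.3
t 24.82 F [ 3.9 -0.8 10.9] M [-0.14 -0.71 -1.22] w 21.3 R 148.2 ang 8.06 yaw 9.08 z 225.8
```

View pics/m6.png

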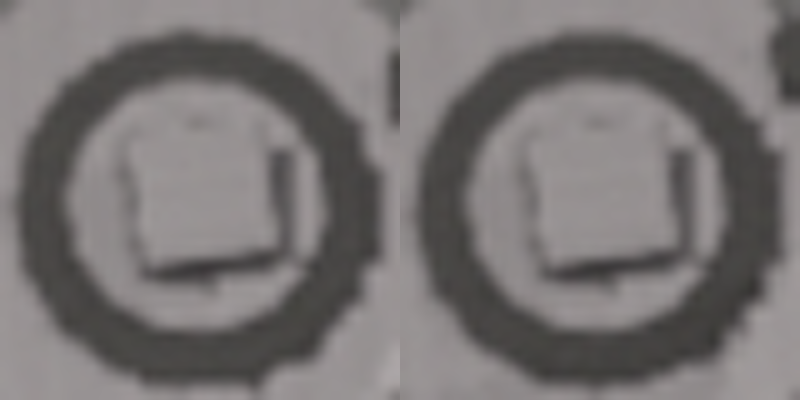

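The screw head has not moved between the last two pictures although the wrench has swung about 7°. It now sits about 180° from its starting angle. I'll check the plate height in the scene view.

```bash
python3 - <<'E'
from h import *
c,R,t=save("scene","scene8.png"); np.savez("pics/scene8.npz",W=cloud(c,R,t))
a=cv2.imread("pics/scene0.png");b=cv2.imread("pics/scene8.png")
k=lambda i:cv2.resize(i[190:310,200:400],None,fx=4,fy=4,interpolation=cv2.INTER_CUBIC)[:, :800]
cv2.imwrite("pics/m7.png",cv2.resize(np.vstack([k(a),k(b)]),(500,600)))
W0=np.load("pics/scene0.npz")["W"];W1=np.load("pics/scene8.npz")["W"]
D=np.linalg.norm(W1-W0,axis=-1)
# screw height from top
E
```

```text
(no output)
```

View pics/m7.png

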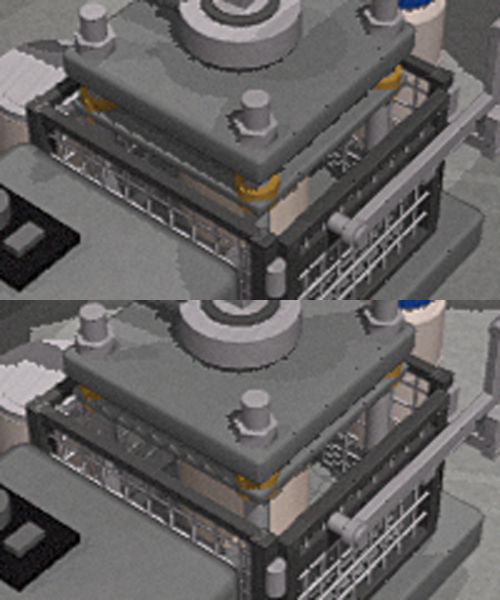

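```bash
python3 -m handwheel '0 0 -0.06 -0.002 0.031 0 -1; 0 0 -0.06 -0.002 0.031 0 -1; 0 0 -0.06 -0.002 0.031 0 -1; 0 0 -0.06 -0.002 0.031 0 -1; 0 0 -0.06 -0.002 0.031 0 -1; 0 0 -0.06 -0.002 0.031 0 -1; 0 0 -0.06 -0.002 0.031 0 -1; 0 0 -0.06 -0.002 0.031 0 -1; 0 0 -0.06 -0.002 0.031 0 -1; 0 0 0 0 0 0 -1'; python3 st.py
```

```text
time_s: 25.75
eef_pos: [617.8, -219.0, 225.8]
eef_rot: [[-0.293, 0.956, 0.006], [0.956, 0.293, -0.002], [-0.004, 0.005, -1.0]]
ft_force: [8.9, 0.5, 10.4]
width: 21.5
t 25.75 F [ 8.9  0.5 10.4] M [ 0.2  -1.37 -1.11] w 21.5 R 148.4 ang 11.52 yaw 12.38 z 225.8
```

```bash
python3 -m handwheel '0 0 -0.06 -0.002 0.031 0 -1; 0 0 -0.06 -0.002 0.031 0 -1; 0 0 -0.06 -0.002 0.031 0 -1; 0 0 -0.06 -0.002 0.031 0 -1; 0 0 -0.06 -0.002 0.031 0 -1; 0 0 -0.06 -0.002 0.031 0 -1; 0 0 -0.06 -0.002 0.031 0 -1; 0 0 -0.06 -0.002 0.031 0 -1; 0 0 -0.06 -0.002 0.031 0 -1; 0 0 0 0 0 0 -1'; python3 st.py; python3 -c "
from h import *
save('top','top9.png')"
python3 -c "
import cv2,numpy as np
a=[cv2.resize(cv2.imread(f'pics/top{i}.png')[183:223,335:375],None,fx=10,fy=10,interpolation=cv2.INTER_CUBIC) for i in (8,9)]
cv2.imwrite('pics/m8.png',np.hstack(a))"
```

```text
time_s: 26.58
eef_pos: [625.8, -216.6, 225.8]
eef_rot: [[-0.346, 0.938, 0.006], [0.938, 0.346, -0.002], [-0.004, 0.005, -1.0]]
ft_force: [5.7, 1.6, 10.5]
width: 21.3
t 26.58 F [ 5.7  1.6 10.5] M [ 0.61 -1.11 -1.09] w 21.3 R 148.5 ang 14.75 yaw 15.63 z 225.8
```

View pics/m8.png

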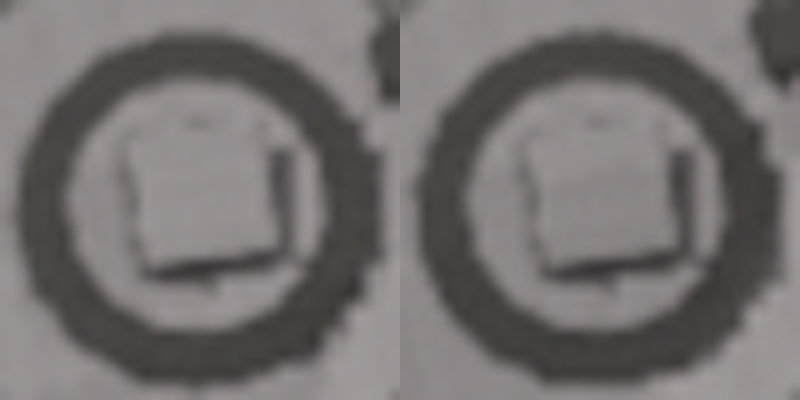

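```bash
python3 - <<'E'
from h import *
W0=np.load("pics/top0.npz")["W"]; c,R,t=grab("top"); W1=cloud(c,R,t)
for n,W in(("0",W0),("now",W1)):
    print(n,"head z",np.nanmedian(W[198:208,350:360,2]),"ring",np.nanmedian(W[222:226,345:360,2]))
W0=np.load("pics/scene0.npz")["W"];W1=np.load("pics/scene8.npz")["W"]
# plate: points inside shaker between z 160..205
cc=np.array([576.5,-76.5]);ya=.081;X=np.array([np.cos(ya),np.sin(ya)]);Y=np.array([-X[1],X[0]])
for n,W in(("0",W0),("now",W1)):
    P=W.reshape(-1,3);P=P[~np.isnan(P).any(1)];l=np.c_[(P[:,:2]-cc)@X,(P[:,:2]-cc)@Y]
    m=(abs(l[:,0])<84)&(abs(l[:,1])<84)&(P[:,2]>150)&(P[:,2]<210); h,_=np.histogram(P[m][:,2],np.arange(150,212,3)); print(n,h)
E
```

```text
0 head z 264.2030398818354 ring 251.7884928378404
now head z 264.6809958018593 ring 251.68317282937423
0 [ 15  19  19  24  35  27  15   1  17 103 212 510 525 131  77  10   1   0
  33 113]
now [ 14  20  24  32  42  41  42  32  32  24  11  18  76 182 284 369  47  21
  34 110]
```

```bash
python3 -m handwheel '0 0 0 0 0 0 0.3; 0 0 0 0 0 0 0.3; 0 0 0 0 0 0 0.3; 0 0 0 0 0 0 0.3; 0 0 0 0 0 -0.5 0.3; 0 0 0 0 0 -1 0.3; 0 0 0 0 0 -1 0.3; 0 0 0 0 0 -1 0.3; 0 0 -1 0 0 -0.5 0.3; 0 0 -1 0 0 0 0.3'
python3 -m handwheel '0 0 -1 0 0 0 0.3; 0 0 -1 0 0 0 0.3; 0 0 -1 0 0 0 0.3; 0 0 -1 0 0 0 0.3; 0 0 -1 0 0 0 0.3; 0 0 -1 0 0 0 0.3; 0 0 -1 0 0 0 0.3; 0 0 -1 0 0 0 0.3; 0 0 -1 0 0 0 0.3; 0 0 -1 0 0 0 0.3'; python3 st.py
```

```text
time_s: 27.52
eef_pos: [624.6, -216.7, 346.8]
eef_rot: [[-0.537, 0.843, 0.005], [0.843, 0.538, -0.002], [-0.005, 0.003, -1.0]]
ft_force: [0.2, -0.4, 0.2]
width: 55.4
time_s: 28.35
eef_pos: [624.1, -216.5, 342.3]
eef_rot: [[-0.999, -0.045, -0.0], [-0.045, 0.999, 0.0], [0.0, 0.0, -1.0]]
ft_force: [-0.3, 0.3, -0.0]
width: 55.3
t 28.35 F [-0.3  0.3 -0. ] M [-0.02  0.02  0.04] w 55.3 R 147.9 ang 14.14 yaw -272.08 z 342.3
```

```bash
python3 -m handwheel '0 0 -0.34 0 0 0 0.1; 0 0 0 0.57 0.96 0 0.1; 0 0 0 0.57 0.96 0 0.1; 0 0 0 0.57 0.96 0 0.1; 0 0 0 0.57 0.96 0 0.1; 0 0 0 0.57 0.96 0 0.1; 0 0 0 0.57 0.96 0 0.1; 0 0 0 0.57 0.96 0 0.1; 0 0 0 0.57 0.96 0 0.1; 0 0 0 0.57 0.96 0 0.1'
python3 - <<'E'
from h import *
s=r.sense(); print(s["eef_pos"],s["eef_rot"])
c,R,t=save("wrist","wrist10.png"); W=cloud(c,R,t); 
q=W.reshape(-1,3); q=q[(np.hypot(q[:,0]-451,q[:,1]-30)<30)&(q[:,2]>219)]; print(len(q),q.mean(0),q.min(0),q.max(0))
cc=cv2.convexHull(q[:,:2].astype(np.float32)); print(cv2.minAreaRect(cc))
c,R,t=save("top","top10.png");save("scene","scene10.png")
E
```

```text
time_s: 29.18
eef_pos: [450.0, 31.4, 342.4]
eef_rot: [[-0.997, -0.075, 0.0], [-0.075, 0.997, 0.0], [-0.0, 0.0, -1.0]]
ft_force: [0.1, 1.3, -0.9]
width: 47.0
[449.95199697  31.44371565 342.44087851] [[-9.97200449e-01 -7.47745694e-02  1.68688981e-04]
 [-7.47745579e-02  9.97200461e-01  7.30936360e-05]
 [-1.73682275e-04  6.02753626e-05 -9.99999983e-01]]
21970 [438.12937582  27.9906886  404.6710821 ] [427.69983595   1.6120343  219.04881122] [465.9077983   57.83069024 435.9028598 ]
((447.1540222167969, 30.23751449584961), (37.07112121582031, 56.10502624511719), 4.73764181137085)
```

View pics/wrist10.png

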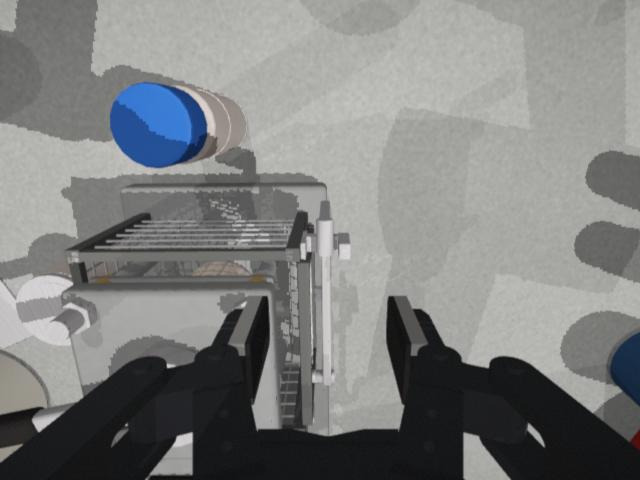

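View pics/scene10.png

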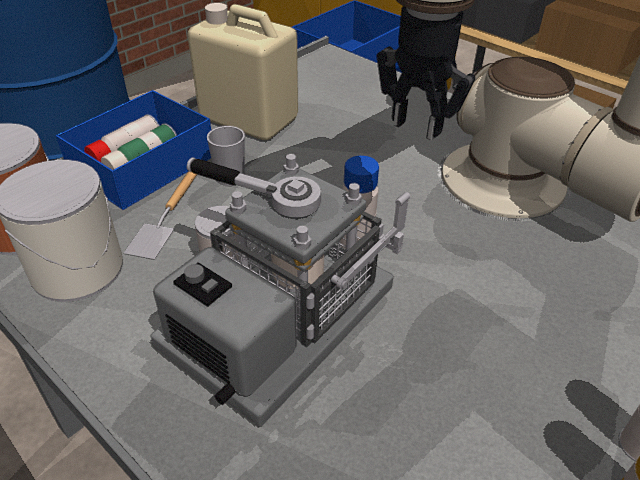

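The wrist view has the lug at about (325,235), in line with the gap between the pads. The scene view shows the wrench free and the can upright.

```bash
python3 - <<'E'
from h import *
c,R,t=grab("wrist"); W=cloud(c,R,t)
q=W.reshape(-1,3); q=q[(np.hypot(q[:,0]-451,q[:,1]-30)<40)&(q[:,2]>215)&(q[:,2]<240)]; print(len(q),q.mean(0),q.min(0),q.max(0))
print(cv2.minAreaRect(q[:,:2].astype(np.float32)))
s=r.sense(); print(s["eef_pos"],np.degrees(np.arctan2(s["eef_rot"][1][0],s["eef_rot"][0][0])))
E
```

```text
660 [451.84126306  29.70258527 225.52944284] [439.57452594  23.28880753 215.10592695] [466.24519572  36.30722211 228.92514893]
((452.9747314453125, 29.735870361328125), (26.19415283203125, 11.369889259338379), 4.338439464569092)
[450.98795307  30.83899332 342.85990044] -175.61167659125778
```

```bash
python3 -m handwheel '0 0 0 -0.063 -0.042 0.9 0.1; 0 0 0 0 0 0.9 0.1; 0 0 0 0 0 0.9 0.1; 0 0 0 0 0 0.9 0.1; 0 0 0 0 0 0.8 0.1; 0 0 0 0 0 0.5 0.1; 0 0 0 0 0 0.27 0.1; 0 0 0 0 0 0 0.1; 0 0 0 0 0 0 0.1; 0 0 0 0 0 0 0.1'
python3 - <<'E'
from h import *
save("scene","scene11.png"); save("wrist","wrist11.png")
E
```

```text
time_s: 30.22
eef_pos: [453.9, 29.0, 188.3]
eef_rot: [[-0.997, -0.075, 0.001], [-0.075, 0.997, -0.0], [-0.001, -0.0, -1.0]]
ft_force: [-0.1, -1.0, -0.4]
width: 47.1
```

View pics/scene11.png

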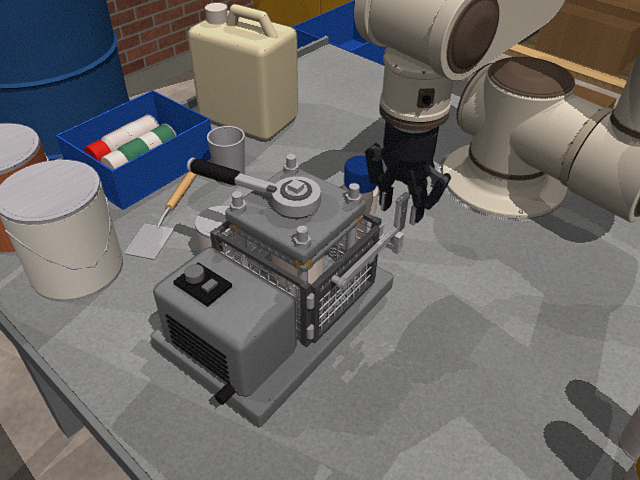

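View pics/wrist11.png

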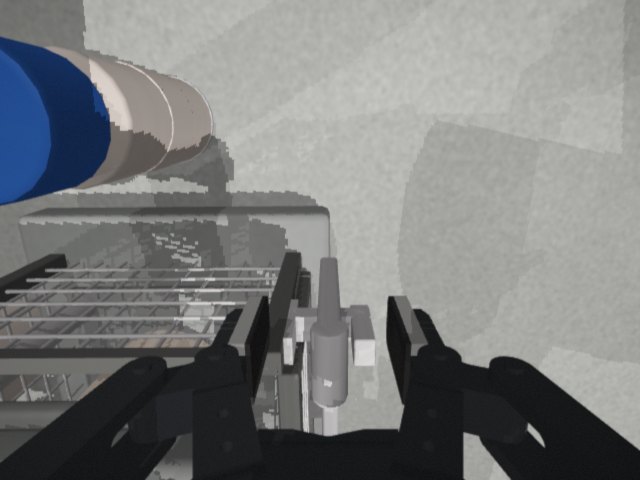

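```bash
python3 -m handwheel '0 0 0 0 0 0 -1; 0 0 0 0 0 0 -1; 0 0 0 0 0 0 -1; 0 0 0 0 0 0 -1; 0 0 0 0 0 0 -1; 0 0 0 0 0 0 -1; 0 0 0 0 0 0 -1; 0 0 0 0 0 0 -1; 0 0 0 0 0 0 -1; 0 0 0 0 0 0 -1' 50; python3 st.py
```

```text
time_s: 31.15
eef_pos: [453.3, 29.5, 187.5]
eef_rot: [[-0.997, -0.075, 0.0], [-0.075, 0.997, 0.0], [-0.0, 0.0, -1.0]]
ft_force: [-1.2, 2.6, 5.4]
width: 7.2
t 31.15 F [-1.2  2.6  5.4] M [0.4  0.25 0.35] w 7.2 R 162.5 ang 224.66 yaw -270.32 z 187.5
```

```bash
python3 -m handwheel '0 0.4 0 -0.036 0 -0.218 -1; 0 0.4 0 -0.036 0 -0.218 -1; 0 0.4 0 -0.036 0 -0.218 -1; 0 0.4 0 -0.036 0 -0.218 -1; 0 0.4 0 -0.036 0 -0.218 -1; 0 0.4 0 -0.036 0 -0.218 -1; 0 0.4 0 -0.036 0 -0.218 -1; 0 0 0 0 0 0 -1; 0 0 0 0 0 0 -1; 0 0 0 0 0 0 -1'; python3 st.py; python3 - <<'E'
from h import *
save("scene","scene12.png")
E
```

```text
time_s: 31.98
eef_pos: [466.2, 30.6, 231.5]
eef_rot: [[-0.954, -0.076, -0.289], [-0.072, 0.997, -0.021], [0.29, 0.001, -0.957]]
ft_force: [-4.1, 4.2, 4.5]
width: 7.6
t 31.98 F [-4.1  4.2  4.5] M [0.44 0.25 0.18] w 7.6 R 153.8 ang 221.22 yaw -270.3 z 231.5
```

View pics/scene12.png

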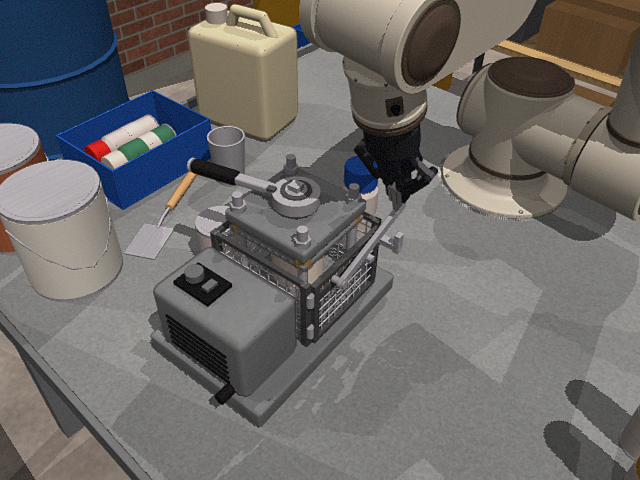

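```bash
cat > g.py <<'E'
from h import *
s=r.sense(); p=np.array(s["eef_pos"])-[660.7,27.5,0]; v0=np.array([-194.5,3.1])
a=np.degrees(np.arctan2(p[1],p[0])-np.arctan2(v0[1],v0[0])); R=np.array(s["eef_rot"])
print("t",round(s["time_s"],2),"R",round(np.hypot(*p[:2]),1),"gate",round((-a)%360,1),"z",round(p[2],1),"yawx",round(np.degrees(np.arctan2(R[1,1],R[0,1])),1),"F",np.round(s["ft_force"],1),"Ftool",np.round(R.T@s["ft_force"],1),"M",np.round(s["moment"],2),"w",s["width"],"q",np.round(s["joint_pos"]))
E
python3 -m handwheel '-0.12 0 0.4 -0.031 0.281 -0.009 -1; -0.12 0 0.4 -0.031 0.281 -0.009 -1; -0.193 0 0.638 -0.054 0.449 -0.016 -1; -0.193 0 0.638 -0.054 0.449 -0.016 -1; -0.193 0 0.638 -0.054 0.449 -0.016 -1; -0.193 0 0.638 -0.054 0.449 -0.016 -1; -0.193 0 0.638 -0.054 0.449 -0.016 -1; -0.193 0 0.638 -0.054 0.449 -0.016 -1; 0 0 0 0 0 0 -1; 0 0 0 0 0 0 -1' ; python3 g.py
```

```text
time_s: 32.87
eef_pos: [492.1, 124.9, 231.5]
eef_rot: [[-0.87, 0.418, -0.263], [0.399, 0.909, 0.121], [0.29, 0.0, -0.957]]
ft_force: [-3.7, 3.5, 4.1]
width: 7.7
t 32.87 R 194.7 gate 29.1 z 231.5 yawx 65.3 F [-3.7  3.5  4.1] Ftool [ 5.8  1.6 -2.5] M [0.35 0.28 0.2 ] w 7.662866968443215 q [  1.  10.  82.   7. 103. -64.]
```

```bash
python3 -m handwheel '-0.193 0 0.638 -0.054 0.449 -0.016 -1; -0.193 0 0.638 -0.054 0.449 -0.016 -1; -0.193 0 0.638 -0.054 0.449 -0.016 -1; -0.193 0 0.638 -0.054 0.449 -0.016 -1; -0.193 0 0.638 -0.054 0.449 -0.016 -1; -0.193 0 0.638 -0.054 0.449 -0.016 -1; -0.193 0 0.638 -0.054 0.449 -0.016 -1; -0.193 0 0.638 -0.054 0.449 -0.016 -1; -0.193 0 0.638 -0.054 0.449 -0.016 -1; -0.193 0 0.638 -0.054 0.449 -0.016 -1' ; python3 g.py
```

```text
time_s: 33.7
eef_pos: [594.4, 210.8, 231.5]
eef_rot: [[-0.407, 0.905, -0.122], [0.866, 0.425, 0.263], [0.29, 0.001, -0.957]]
ft_force: [0.7, 2.2, 2.0]
width: 7.0
t 33.7 R 194.9 gate 69.2 z 231.5 yawx 25.1 F [0.7 2.2 2. ] Ftool [ 2.2  1.6 -1.4] M [-0.18 -0.16  0.32] w 7.027808436501075 q [  4.  17.  73.  16.  95. -20.]
```

```bash
python3 -c "
from h import *
save('scene','scene13.png')"
```

```text
(no output)
```

View pics/scene13.png

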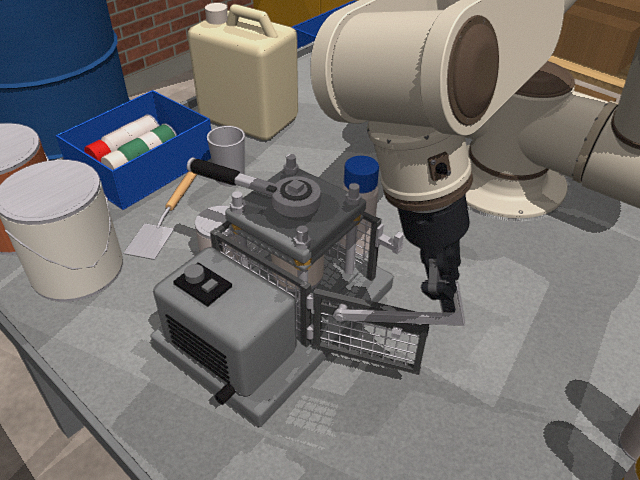

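The gate is swinging with the bar held up, and it is at about 69°. Continuing towards about 96°.

```bash
python3 -m handwheel '-0.193 0 0.638 -0.054 0.449 -0.016 -1; -0.193 0 0.638 -0.054 0.449 -0.016 -1; -0.193 0 0.638 -0.054 0.449 -0.016 -1; -0.193 0 0.638 -0.054 0.449 -0.016 -1; -0.193 0 0.638 -0.054 0.449 -0.016 -1; -0.193 0 0.638 -0.054 0.449 -0.016 -1; -0.12 0 0.4 -0.031 0.281 -0.009 -1; 0 0 0 0 0 0 -1; 0 0 0 0 0 0 -1; 0 0 0 0 0 0 -1' ; python3 g.py
```

```text
time_s: 34.58
eef_pos: [682.7, 221.2, 231.6]
eef_rot: [[0.019, 1.0, 0.007], [0.957, -0.02, 0.29], [0.29, 0.001, -0.957]]
ft_force: [2.6, 4.9, 3.4]
width: 7.4
t 34.58 R 194.9 gate 95.6 z 231.6 yawx -1.2 F [2.6 4.9 3.4] Ftool [ 5.7  2.5 -1.8] M [ 0.4  -0.26  0.2 ] w 7.358216144992369 q [ 4. 23. 66. 17. 90.  6.]
```

```bash
python3 -m handwheel '0 -0.4 0 0.027 0 0.22 -1; 0 -0.4 0 0.027 0 0.22 -1; 0 -0.4 0 0.027 0 0.22 -1; 0 -0.4 0 0.027 0 0.22 -1; 0 -0.4 0 0.027 0 0.22 -1; 0 -0.4 0 0.027 0 0.22 -1; 0 -0.3 0 0.02 0 0.165 -1; 0 0 0 0 0 0 -1; 0 0 0 0 0 0 -1; 0 0 0 0 0 0 -1' ; python3 g.py
```

```text
time_s: 35.42
eef_pos: [682.7, 234.1, 188.6]
eef_rot: [[0.02, 1.0, 0.001], [1.0, -0.02, 0.012], [0.012, 0.001, -1.0]]
ft_force: [2.6, 6.7, 3.0]
width: 7.6
t 35.42 R 207.8 gate 95.2 z 188.6 yawx -1.2 F [2.6 6.7 3. ] Ftool [ 6.8  2.5 -3. ] M [ 0.62 -0.21  0.24] w 7.583151394605552 q [13. 27. 63.  1. 89. 14.]
```

```bash
python3 -m handwheel '0 0 0 0 0 0 0.1; 0 0 0 0 0 0 0.1; 0 0 0 0 0 0 0.1; 0 0 0 0 0 0 0.1; 0 0 0 0 0 0 0.1; 0 0 0 0 0 -0.3 0.1; 0 0 0 0 0 -0.6 0.1; 0 0 0 0 0 -1 0.1; 0 0 0 0 0 -1 0.1; 0 0 0 0 0 -1 0.1' ; python3 - <<'E'
from h import *
save('scene','scene14.png'); c,R,t=save('top','top14.png')
E
python3 -m handwheel '0 0 0 0 0 -1 0.1; 0 0 0 -0.5 0.5 -0.5 0.1; 0 0 0 -1 0 0 0.1; 0 0 0 -1 0 0 0.1; 0 0 0 -1 0 0 0.1; 0 0 0 -1 0 0 0.1; 0 0 0 0 0 0 0.1; 0 0 0 0 0 0 0.1; 0 0 0 0 0 0 0.1; 0 0 0 0 0 0 0.1' 
```

```text
time_s: 36.25
eef_pos: [682.3, 232.3, 307.8]
eef_rot: [[0.021, 1.0, 0.001], [1.0, -0.021, 0.011], [0.011, 0.001, -1.0]]
ft_force: [-0.0, -0.6, -0.2]
width: 47.1
time_s: 37.18
eef_pos: [694.7, 97.6, 349.2]
eef_rot: [[0.02, 1.0, 0.001], [1.0, -0.02, 0.011], [0.011, 0.001, -1.0]]
ft_force: [1.0, 0.0, 0.6]
width: 47.1
```

View pics/scene14.png

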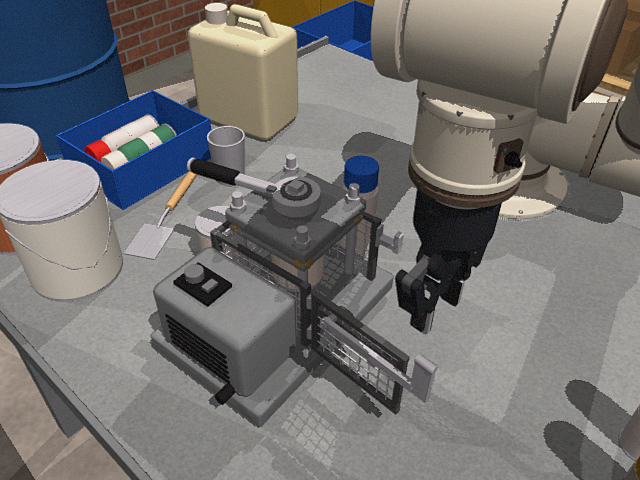

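```bash
python3 -m handwheel '0 0 0 0 -1 -0.3 0.1; 0 0 0 0.5 -1 0 0.1; 0 0 0 1 -1 0 0.1; 0 0 0 1 -1 0 0.1; 0 0 0 1 -1 0 0.1; 0 0 0 1 -1 0 0.1; 0 0 0 1 -1 0 0.1; 0 0 0 1 -1 0 0.1; 0 0 0 1 0 0 0.1; 0 0 0 0 0 0 0.1'; python3 - <<'E'
from h import *
save('scene','scene15.png'); c,R,t=save('top','top15.png'); W=cloud(c,R,t)
P=W.reshape(-1,3); h=np.array([660.7,27.5])
m=(P[:,2]>165)&(P[:,2]<184)&(P[:,1]>45)&(P[:,0]>600)&(P[:,0]<760)&(P[:,1]<300); q=P[m]; print(len(q),q.min(0),q.max(0))
m=(P[:,2]>200)&(P[:,2]<232)&(P[:,1]>150)&(P[:,0]>600)&(P[:,0]<760)&(P[:,1]<300); q=P[m]; print("lug",len(q),q.mean(0)); v=q.mean(0)[:2]-h; v0=np.array([-207.8,2.2]); print("gate deg",(np.degrees(np.arctan2(v0[1],v0[0])-np.arctan2(v[1],v[0])))%360, np.hypot(*v))
E
```

```text
time_s: 38.02
eef_pos: [460.3, 328.1, 360.9]
eef_rot: [[0.015, 1.0, 0.001], [1.0, -0.015, 0.013], [0.013, 0.001, -1.0]]
ft_force: [-0.4, -1.0, -0.3]
width: 46.8
1580 [653.18389018  45.26858132 165.12682258] [685.27455712 246.95230133 183.81698001]
lug 252 [678.96607723 233.00377187 219.35154555]
gate deg 94.47277840790788 206.3139593697147
```

View pics/scene15.png

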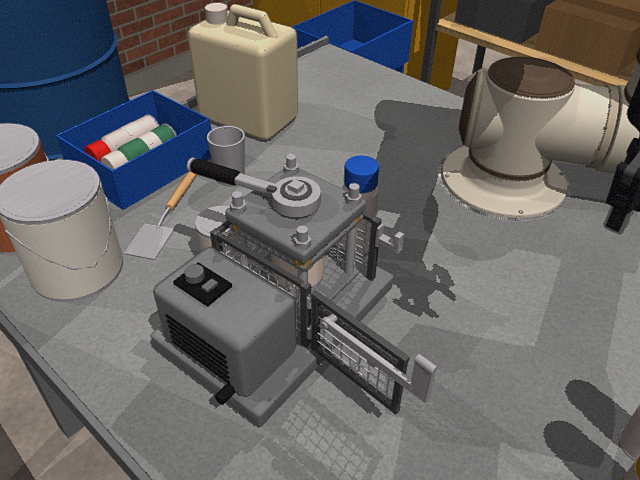

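View pics/top15.png

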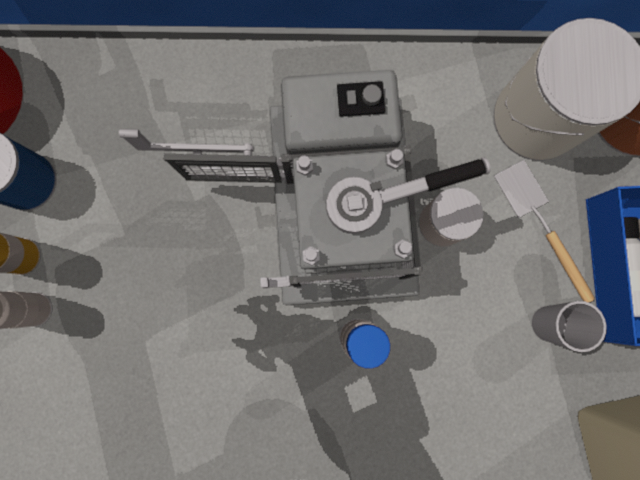

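The gate stands open at about 95°, with its wires at about (230,165) in the top view. The can, the spare tin and the clamped tin all stand where they were. One last check on the plate height and the objects before handing in.

```bash
python3 - <<'E'
from h import *
c,R,t=grab("scene"); W1=cloud(c,R,t); W0=np.load("pics/scene0.npz")["W"]
cc=np.array([577.5,-76.5]);X=np.array([np.cos(.081),np.sin(.081)]);Y=np.array([-X[1],X[0]])
for n,W in(("0",W0),("now",W1)):
    P=W.reshape(-1,3);P=P[~np.isnan(P).any(1)];l=np.c_[(P[:,:2]-cc)@X,(P[:,:2]-cc)@Y]
    m=(abs(l[:,0])<84)&(abs(l[:,1])<84)&(P[:,2]>178)&(P[:,2]<204); z=P[m][:,2]; h,_=np.histogram(z,np.arange(178,205,2)); print(n,h)
    m=(np.hypot(*l.T)<46)&(P[:,2]>80)&(P[:,2]<176); print(" tin pts",m.sum(),P[m].mean(0).round(),P[m][:,2].max())
c,R,t=grab("top");T=cloud(c,R,t).reshape(-1,3)
for n,(x,y,lo,hi) in dict(can=(387,-101,180,196),spare=(588,-256,90,104)).items():
    q=T[(np.hypot(T[:,0]-x,T[:,1]-y)<50)&(T[:,2]>lo)&(T[:,2]<hi)]; print(n,q.mean(0).round(1))
a=[cv2.resize(cv2.imread(f'pics/top{i}.png')[183:223,335:375],None,fx=10,fy=10,interpolation=cv2.INTER_CUBIC) for i in (0,15)]
cv2.imwrite('pics/m9.png',np.hstack(a))
E
```

```text
0 [ 80 124 185 403 467  86 103  67  15   5   1   0   0]
 tin pts 410 [595. -56. 105.] 131.52634026420242
now [ 11   7   3  10  44  80 122 180 291 186  39  26  10]
 tin pts 646 [595. -56. 111.] 142.3949590738736
can [ 387.  -101.6  187.3]
spare [ 593.8 -255.2   97.6]
```

View pics/m9.png

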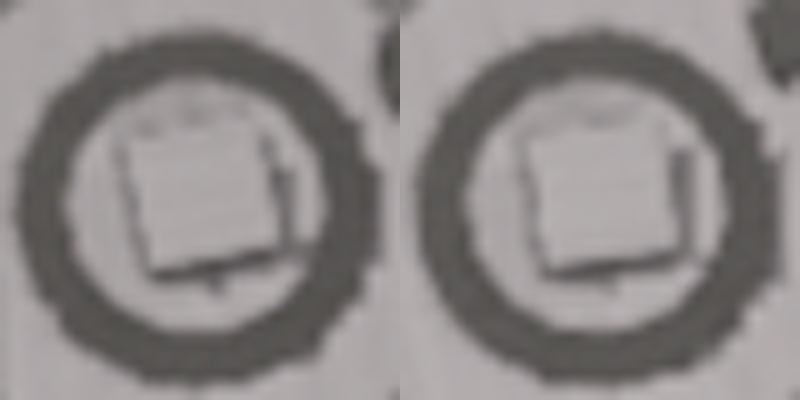

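```bash
python3 -c "
from station import r
print(r.close_job()); print(r.sense()['time_s'])"
```

```text
the job is handed in; nothing more can be done
None
the job is handed in; nothing more can be done
```

I wound the clamp plate up, then lifted the latch and swung the gate open. I handed the job in a little after 38 s on the robot's clock, with the arm clear of everything.

- **Clamp plate:** I made four driving strokes with the ratchet. The screw head turned about 176–180° in all. The plate rose about 9–10 mm in the depth images, which matches the 10 mm travel given that the screw can start partly raised. On the last stroke the screw stopped turning while the wrench swung on another 13° or so, with the force rising and falling. I took that as the ratchet slipping a tooth at the firm stop.
- **Gate:** I lifted the latch bar about 0.29 rad, out of its catch, and swung the gate to about 95° (1.65–1.67 rad) of its 100° range. I then lowered the bar and let go. The last pictures show the gate still open.
- **Tins and spray can:** The clamped tin, the spare tin and the spray can all stand where they were. The spare tin's measured centre reads about 6 mm off its first value, probably because the wrench handle now hides a different part of it.

**Checks that were off:**
- On the second back swing the wrench ran into its end stop and the wrist force briefly read 85 N, against the 120 N limit. I made the later strokes slower and gentler.
- My two readings of the total screw turn differ by about 4°, so the stop rests on the force and the lack of movement rather than on the angle alone.

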